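# Work a jammed café shaker out of its counter holder

### The arm

A 6-joint arm with a two-finger parallel gripper is mounted at the origin on the work surface. World frame = base frame: x ahead of the robot, y to its left, z up, the work surface at z = 0. Lengths are in m, angles in rad, forces in N, time in s.
With the tool pointing down it reaches from about 0.3 to 0.775 m from the base axis. Payload 14.6 kg.
Tool frame: the origin (TCP) lies at the very end of the fingers, on their centre line; the grasp point (between the pads) lies 19 mm behind it; z points along the fingers, y is the line along which they close (so a half turn about z gives the same grasp; the last joint's range is limited). The gripper opens to 94 mm and grips with 3 to 60 N. Pads are 16 mm wide; open, the fingers measure 119 mm over their backs; the gripper's body (75 mm by 177 mm) begins 78 mm behind the grasp point.
Start: joints at [-1.372, 0.3, 1.521, -0, 1.321, -0.067], TCP at [0.144, -0.531, 0.205] pointing down, gripper open.
Joint ranges: [-3.03, 3.03], [-0.79, 2.21], [0.23, 2.52], [-1.04, 4.18], [0, 3.07], [-2.55, 2.55]. Speed limits (rad/s): [2.22, 2.22, 2.57, 3.14, 3.14, 3.14].

### API

Orientations are given as [roll, pitch, yaw] about the fixed x, y, z axes, in that order (R = Rz(yaw) Ry(pitch) Rx(roll)).
In Python, from station import status, vision, order, silhouettes gives the robot as it stands. The module is installed in compiled form; this text tells all that it offers.
- The arm moves only by the shell command python3 -m pendant 'ROWS' [FORCE]. ROWS is JSON, one flat list of numbers, 7 for each row, row after row: the shift along the tool's x, y, z in units of 500 mm (1.0 is 500 mm), then the turn, a rotation vector about the tool's x, y, z in units of 90 degrees (1.0 is 90 degrees), then the opening, from -1 (shut) to 1 (fully open). A call has 1 to 12 rows; each row is the pose to reach, as a shift and turn from the pose commanded when the call began, along the tool's axes at that moment; what a row does not reach only later rows make up. A row lasts 1/10 s, in which the tool goes at most 50 mm and 8.59 degrees, less where a joint would pass 70% of its speed; a pose out of reach is approached as far as the arm can. A call with a number of a shift or a turn outside -1 to 1 is refused whole. A call with a gripper value outside its range is refused whole. The fingers move at their own pace and stop on an object; FORCE is the grip in N (left out, the last holds). Time passes only in rows, so rows that repeat a pose let the fingers close. It gives the time, the measured TCP pose, the force, the opening and the grip force at its end, in the units of the state.
- status.get_obs(): the state, without advancing time (a new reading comes with each control period).
- vision.camera(name): name is "side" or "top" or "wrist"; returns a dict with "pixels" (384x512x3 uint8, red, green, blue), "K" (3x3 intrinsics, pixels), "k1" (the pictures are not rectified: a ray, as slopes to the right and down, at radius r is drawn at 1 + k1 r^2 times it, then the intrinsics apply), "R" (3x3) and "t" (3): a world point X has camera coordinates R X + t. Camera axes: x right, y down, z forward; pixel columns grow to the right and rows downward; lengths in m; the calibration is good to about 2 mm. A picture is of the moment at which its call begins. There is no depth.
- order.hand_in(): hands the job in; it is judged then, once.
Trained networks look in a picture, given as the dict that the camera call returned (one of the last four; its "shot" number tells which), for a name from the list of things; names that differ only in an ending like _2 or _b are one class to them, and where a whole thing is asked for, a point or a joint stands for the part that bears it (a point fixed in the world has none). Each returns a list of dicts, best first, with "score" (0 to 1); they miss things now and then, are a little off and sometimes report something else, mostly with a low value. They report only what shows in the picture. A call takes as long as a camera call. They do not tell look-alikes from the thing itself.
- silhouettes(target, picture): "region" (384x512 bool, what is visible of it) and "extent" ([left, top, right, bottom] in pixels, round what is visible of it).
The state is a dict: "time_s": time; "qpos": joint angles; "joint_vel": joint speeds; "tau": joint torques, N m; "ee_pos": TCP position; "eef_rot": TCP orientation; "force": force on the tool from outside, world axes, zero at the start; "moment": the same for the moment, N m; "grip_width": finger opening in m; "grip_force": force on a finger pad.
Only numpy, scipy, OpenCV 4.12 (cv2) and the standard library are available. Lean on these libraries where they do the work, as an engineer would, in place of code of your own. Each camera call takes 0.05 s, during which the arm holds its last target. There are 200 camera calls.

### The job

Two steel shakers are stuck in their counter holders; the one to show the bidder is in the holder that has the small white lot marker standing just beyond it, on the side away from the robot. Grip that shaker by its neck, rock it side to side along the holder's long way until its keepers give (let the shaker push them; keep the fingers off the holder), then lift it out and finish while holding it upright and still, its foot just clear of its own holder's top, by two or three centimetres. Leave the other shaker, the marker and the crockery alone.

Things in the scene. Friction and masses are not known exactly. Their poses are not given: they have to be found in the camera images.
- holder_a: Steel counter holder, screwed down, 86 mm (x) by 132 mm (y), 74 mm high. Origin: centre of its underside, on the table; z up; its long way is y. An open slot in its top, 51 mm (x) by 80 mm (y), holds shaker_a on the holder's axis and leaves it room to lean along y only. Two stiff keepers reach in from +y and -y over the shaker's shoulder, 5 mm above it: no straight pull gets it out.
- well_a (a point): Centre of holder_a's well floor, 8 mm above the table, with the holder's axes. Here a pocket 32 mm square, 12 mm deep, takes the shaker's foot (2 mm play all round). Shaker leans by tipping over its foot's edge: about 0.16 rad towards +y, then -y (17 mm sideways at 110 mm up, 4 to 8 N there, more at a keeper's stop) sends both fully out; upright again it lifts freely along the axis.
- shaker_a: Stainless table shaker, round about its upright z axis, 135 mm tall, 0.15 to 0.31 kg, standing in holder_a. Origin: centre of its underside. Foot 28 mm across up to 16 mm; body 48 mm across from 20 to 50 mm with a flat shoulder; waist 36 mm across from 50 to 72 mm; straight neck and cap 40 mm across up to 120 mm (the place to grip); domed top.
- keeper_a_left (a joint): Keeper at the +y end of holder_a, a grey slide (tip 63 to 69 mm above the table, tail showing at the holder's end), in m: 0 = in (tip 19.5 mm from the axis), 0.007 = fully out. Starts at 0 to 0.0008. The shaker's waist pushes it out when leaned to +y; it stays where pushed (7 N friction, no spring). The shoulder passes once both keepers are at 0.0055 or more.
- keeper_a_right (a joint): Keeper at the -y end of holder_a, mirror image of keeper_a_left: pushed out, to 0.007, by leaning the shaker to the holder's -y.
- holder_b: The same as holder_a, of the other holder, holder_b.
- well_b (a point): The same as well_a, of the other holder, holder_b.
- shaker_b: The same as shaker_a, of the other holder, holder_b.
- keeper_b_left (a joint): The same as keeper_a_left, of the other holder, holder_b.
- keeper_b_right (a joint): The same as keeper_a_right, of the other holder, holder_b.
- lot_marker: Lot marker: small blank white plastic tent, 50 mm wide, 30 mm deep, 49 mm high. Origin: centre of its underside. It stands on the table just beyond one of the two holders (on its +x side, away from the robot), 90 to 104 mm from that holder's centre; a cup stands so beyond the other.
- cup: White china espresso cup without handle, 52 mm across the rim, 50 mm high. Origin: centre of its underside. Stands beyond the holder that has no marker.
- bowl: White china bowl, 90 mm across, 40 mm high, standing farther out than the holders. Origin: centre of its underside.
Mind the look-alikes: they are no part of the job. Leave any purple look-alike of the holder_b alone. What is shaped like the shaker_b but brown is not meant.

How it is judged:
On the way, in this order (a step that is already met when the one before it is completed fails the run):
1. the marked shaker, still down in its well, has pushed back both of its keepers (each past 1.4 mm) (((horizontal distance between lot_marker and holder_a below 0.13 m and value of joint each of keeper_a_left, keeper_a_right above 0.0014 m and z of shaker_a in the frame of holder_a below 0.025 m) or (horizontal distance between lot_marker and holder_b below 0.13 m and value of joint each of keeper_b_left, keeper_b_right above 0.0014 m and z of shaker_b in the frame of holder_b below 0.025 m))), for 0.1 s.
2. the marked shaker is lifted clear above its holder (((horizontal distance between lot_marker and holder_a below 0.13 m and z of shaker_a in the frame of holder_a above 0.079 m) or (horizontal distance between lot_marker and holder_b below 0.13 m and z of shaker_b in the frame of holder_b above 0.079 m))), for 0.2 s.
At the end, for the whole second after the job is handed in: The shaker of the marked holder is held in the fingers, upright within 0.2 rad, at rest (under 4 cm/s), its foot 5 to 71 mm above the holder's top and within 40 mm of the holder's axis, touching the holder nowhere (((horizontal distance between lot_marker and holder_a below 0.13 m and z of shaker_a in the frame of holder_a between 0.079 and 0.145 m and horizontal distance between shaker_a and holder_a below 0.04 m and angle between shaker_a's own z axis and vertical below 0.2 rad and contact force between the fingers and shaker_a above 1 N and contact force between shaker_a and holder_a below 0.2 N and linear speed of shaker_a below 0.04 m/s) or (horizontal distance between lot_marker and holder_b below 0.13 m and z of shaker_b in the frame of holder_b between 0.079 and 0.145 m and horizontal distance between shaker_b and holder_b below 0.04 m and angle between shaker_b's own z axis and vertical below 0.2 rad and contact force between the fingers and shaker_b above 1 N and contact force between shaker_b and holder_b below 0.2 N and linear speed of shaker_b below 0.04 m/s))); the arm keeps its last pose, push and grip.
It fails at once if the other shaker is disturbed (moved 8 mm or leaned 0.08 rad) ((horizontal distance between lot_marker and holder_a below 0.13 m and (distance of shaker_b from where it was at the start of the episode above 0.008 m or angle between shaker_b's own z axis and vertical above 0.08 rad)) or (horizontal distance between lot_marker and holder_b below 0.13 m and (distance of shaker_a from where it was at the start of the episode above 0.008 m or angle between shaker_a's own z axis and vertical above 0.08 rad))).
It fails at once if the marker, cup or bowl is moved over 15 mm (distance of any of lot_marker, cup, bowl from where it was at the start of the episode above 0.015 m).
It fails at once if the fingers push on a holder or its keepers (over 2 N) (contact force between the fingers and holder_a above 2 N or contact force between the fingers and holder_b above 2 N).
It also fails if it takes over 42 s, if anything falls off the work surface, if the arm or the gripper's body presses on something with over 40 N, if the wrist force passes 120 N, or if a joint passes its speed limit or range.

## Working session

There is one attempt and no reset: what is moved stays moved. The work goes in short steps, Python scripts to look and compute and a shell command to move; the robot and the scene stay as the last step left them, time stands still between calls to the robot, and variables do not carry over. Pictures are saved under pics/ and viewed, at most 10 in all, crops included, and the job is handed in when it is done.

```bash
mkdir -p pics
cat > h.py <<'E'
import numpy as np, cv2
from station import status, vision, order, silhouettes
def ray(p,u,v):
    K,k1,R,t=np.array(p["K"]),p["k1"],np.array(p["R"]),np.array(p["t"])
    d=np.array([(u-K[0,2])/K[0,0],(v-K[1,2])/K[1,1]]); x=d.copy()
    for _ in range(20): x=d/(1+k1*(x@x))
    return -R.T@t, R.T@np.array([x[0],x[1],1])
def atz(p,u,v,z):
    c,d=ray(p,u,v); return c+d*(z-c[2])/d[2]
def proj(p,X):
    K,R,t=np.array(p["K"]),np.array(p["R"]),np.array(p["t"])
    c=R@np.array(X)+t; s=c[:2]/c[2]; s=s*(1+p["k1"]*(s@s)); return K[0,0]*s[0]+K[0,2],K[1,1]*s[1]+K[1,2]
def save(p,n): cv2.imwrite("pics/"+n,p["pixels"][:,:,::-1])
E
python3 - <<'E'
from h import *
ps={n:vision.camera(n) for n in("top","side")}
im=[]
for n,p in ps.items():
    im.append(p["pixels"]); print(n,-np.array(p["R"]).T@p["t"])
    for o in("holder_a","shaker_a","lot_marker","cup","bowl"):
        for r in silhouettes(o,p):
            m=np.argwhere(r["region"]).mean(0)[::-1]
            print(n,o,round(r["score"],2),r["extent"],m.round(),atz(p,*m,{"holder_a":.06,"shaker_a":.12}.get(o,.025)).round(3))
cv2.imwrite("pics/both.png",cv2.resize(np.hstack(im)[:,:,::-1],(800,300)))
save(ps["top"],"top.png");save(ps["side"],"side.png")
s=status.get_obs();print(s["ee_pos"],s["eef_rot"],s["time_s"])
E
```

```text
top [ 0.49747851 -0.04816804  0.96578245]
top holder_a 0.96 [344.6, 105.9, 410.6, 149.8] [375. 127.] [ 0.734 -0.327  0.06 ]
top holder_a 0.78 [300.2, 183.0, 366.3, 232.9] [332. 206.] [ 0.545 -0.212  0.06 ]
top holder_a 0.76 [118.6, 176.2, 182.3, 221.7] [154. 199.] [0.572 0.214 0.06 ]
top holder_a 0.58 [304.0, 265.6, 368.1, 303.1] [334. 285.] [ 0.36  -0.209  0.06 ]
top shaker_a 0.78 [130.6, 184.1, 160.8, 206.0] [145. 195.] [0.577 0.216 0.12 ]
top shaker_a 0.78 [259.4, 193.3, 280.3, 214.2] [270. 202.] [ 0.555 -0.063  0.12 ]
top shaker_a 0.57 [325.2, 193.4, 350.0, 214.8] [337. 204.] [ 0.546 -0.212  0.12 ]
top lot_marker 0.6 [304.0, 162.6, 329.6, 183.3] [317. 172.] [ 0.631 -0.186  0.025]
top lot_marker 0.47 [299.9, 183.1, 366.7, 228.2] [332. 205.] [ 0.547 -0.218  0.025]
top cup 0.88 [137.9, 147.3, 163.8, 169.5] [151. 157.] [0.682 0.232 0.025]
top cup 0.6 [322.2, 196.6, 350.0, 214.1] [337. 204.] [ 0.551 -0.232  0.025]
top bowl 0.65 [218.9, 98.8, 250.3, 127.5] [233. 109.] [0.799 0.022 0.025]
side [ 0.41597498 -0.85052951  0.8466783 ]
side holder_a 0.95 [221.8, 114.8, 267.7, 167.3] [241. 14
[... 225 characters left out ...]
97.4, 322.4] [170. 281.] [ 0.355 -0.24   0.06 ]
side shaker_a 0.98 [240.8, 179.0, 263.6, 224.7] [253. 202.] [ 0.548 -0.118  0.12 ]
side shaker_a 0.93 [231.6, 105.5, 250.9, 136.4] [240. 118.] [0.578 0.196 0.12 ]
side shaker_a 0.58 [252.5, 225.8, 273.9, 270.1] [262. 245.] [ 0.542 -0.24   0.12 ]
side lot_marker 0.88 [284.2, 235.0, 312.3, 268.2] [298. 252.] [ 0.63  -0.196  0.025]
side cup 0.84 [266.9, 120.1, 284.3, 146.6] [275. 134.] [0.681 0.232 0.025]
side bowl 0.66 [321.2, 164.7, 358.7, 186.9] [340. 176.] [0.8   0.024 0.025]
side bowl 0.58 [246.6, 242.8, 252.3, 250.3] [250. 246.] [ 0.531 -0.157  0.025]
[ 0.14447125 -0.53066539  0.20545712] [-3.14158945e+00 -4.70644408e-05  2.65771704e-01] 0.6
```

View pics/top.png

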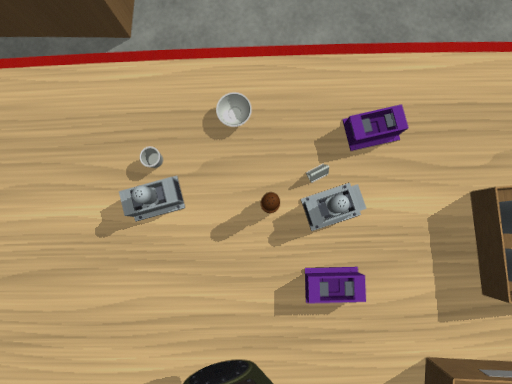

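View pics/side.png

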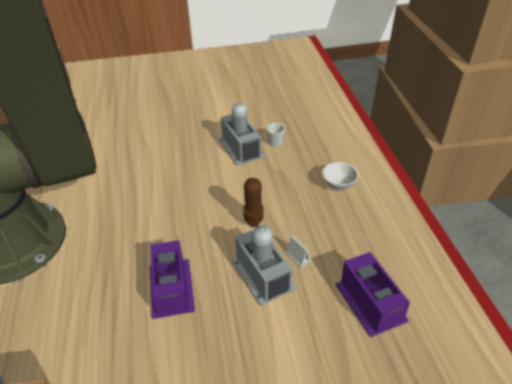

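Candidates seen in the top picture: the grey shaker at (340,203), in the holder with the white tent at (317,172); the grey shaker at (145,195), whose holder has the cup at (151,157); the brown look-alike at (270,202); and the empty purple holders at (335,285) and (376,127). I choose (340,203). Next I measure it and check it in one close crop.

Run:
```python
from h import *
from scipy.optimize import least_squares, minimize
ps={n:vision.camera(n) for n in("top","side")}
a=np.linspace(0,2*np.pi,40)
cs=np.array([[r*np.cos(q),r*np.sin(q),z] for z,r in((.085,.02),(.128,.02),(.137,.014),(.143,.001)) for q in a])
ex={}
for n,p in ps.items():
    t=np.array(proj(p,[.546,-.22,.115]))
    b=[r for r in silhouettes("shaker_a",p) if np.hypot(*(np.argwhere(r["region"]).mean(0)[::-1]-t))<15]
    ex[n]=b[0]["extent"]; print(n,b[0]["extent"],b[0]["score"])
def res(q):
    o=[]
    for n,p in ps.items():
        uv=np.array([proj(p,c+[q[0],q[1],0]) for c in cs]); e=ex[n]
        o+=[uv[:,0].min()-e[0],uv[:,0].max()+0-e[2],uv[:,1].min()-e[1]]
    return o
s=least_squares(res,[.545,-.22]);print("shaker",s.x.round(4),np.round(s.fun,1))
# holder: fit box 86x132x74 to mask union
hm={}
for n,p in ps.items():
    t=np.array(proj(p,[.546,-.22,.05])); m=np.zeros((384,512),bool)
    for o in("holder_a","shaker_a"):
        for r in silhouettes(o,p):
            if np.hypot(*(np.argwhere(r["region"]).mean(0)[::-1]-t))<45 and r["extent"][0]>225 and r["score"]>.5 and r["region"].sum()<6000:
                c=np.argwhere(r["region"]).mean(0)[::-1]
                if min(np.hypot(*(c-np.array(proj(p,[.546,-.22,z])))) for z in(.05,.115))<12: m|=r["region"]
    hm[n]=m
bx=np.array([[i*.043,j*.066,z] for i in(-1,1) for j in(-1,1) for z in(0,.074)])
def model(p,q):
    c,s_=np.cos(q[2]),np.sin(q[2]); R=np.array([[c,-s_,0],[s_,c,0],[0,0,1]]); m=np.zeros((384*4,512*4),np.uint8)
    for P in (bx,cs): 
        uv=np.array([proj(p,R@x+[q[0],q[1],0]) for x in P]); cv2.fillConvexPoly(m,cv2.convexHull(((uv+.5)*4).astype(np.int32)),1)
    return cv2.resize(m*255,(512,384),interpolation=cv2.INTER_AREA)/255
def cost(q): return sum(np.abs(model(p,q)-hm[n]).sum()/hm[n].sum() for n,p in ps.items())
for y0 in(.2,.35):
    f=minimize(cost,[*s.x,y0],method="Nelder-Mead",options=dict(initial_simplex=[[*s.x,y0],[s.x[0]+.01,s.x[1],y0],[s.x[0],s.x[1]+.01,y0],[*s.x,y0+.15]]))
    print("holder",f.x.round(4),f.fun)
p=ps["top"]; im=p["pixels"][150:250,280:390,::-1].copy(); im=cv2.resize(im,None,fx=6,fy=6,interpolation=cv2.INTER_CUBIC)
c,s_=np.cos(f.x[2]),np.sin(f.x[2]);R=np.array([[c,-s_,0],[s_,c,0],[0,0,1]])
for z,col in((0,(0,0,255)),(.074,(0,255,0))):
    uv=np.array([proj(p,R@[i*.043,j*.066,z]+[f.x[0],f.x[1],0]) for i,j in((1,1),(1,-1),(-1,-1),(-1,1))]); cv2.polylines(im,[((uv+.5-[280,150])*6).astype(np.int32)],True,col,1)
uv=np.array([proj(p,x+[*s.x,0]) for x in cs]);cv2.polylines(im,[cv2.convexHull(((uv+.5-[280,150])*6).astype(np.int32))],True,(255,0,0),1)
cv2.imwrite("pics/crop.png",im)
```

```text
top [322.1, 197.2, 349.8, 216.1] 0.71Traceback (most recent call last):
  File "<stdin>", line 10, in <module>
IndexError: list index out of range
```

```bash
cat > fit.py <<'E'
from h import *
from scipy.optimize import minimize
ps={n:vision.camera(n) for n in("top","side")}
a=np.linspace(0,2*np.pi,40)
cs=np.array([[r*np.cos(q),r*np.sin(q),z] for z,r in((.08,.02),(.128,.02),(.137,.014),(.143,.001)) for q in a])
hm={}
for n,p in ps.items():
    hsv=cv2.cvtColor(p["pixels"],cv2.COLOR_RGB2HSV); g=(hsv[:,:,1]<60).astype(np.uint8)
    g=cv2.morphologyEx(g,cv2.MORPH_CLOSE,np.ones((3,3)))
    _,l=cv2.connectedComponents(g); u,v=np.round(proj(p,[.546,-.22,.13])).astype(int)
    hm[n]=(l==l[v,u]); ys,xs=np.where(hm[n]);print(n,l[v,u],hm[n].sum(),xs.min(),ys.min(),xs.max(),ys.max())
bx=np.array([[i*.043,j*.066,z] for i in(-1,1) for j in(-1,1) for z in(0,.074)])
def rot(y): c,s=np.cos(y),np.sin(y); return np.array([[c,-s,0],[s,c,0],[0,0,1]])
def model(p,q):
    R=rot(q[2]); m=np.zeros((384*4,512*4),np.uint8)
    for P in (bx,cs):
        uv=np.array([proj(p,R@x+[q[0],q[1],0]) for x in P]); cv2.fillConvexPoly(m,cv2.convexHull(((uv+.5)*4).astype(np.int32)),1)
    return cv2.resize(m*255,(512,384),interpolation=cv2.INTER_AREA)/255
def cost(q,v): return sum(np.abs(model(ps[n],q)-hm[n]).sum()/hm[n].sum() for n in v)
s=np.array([.546,-.22])
for vs in(("top","side"),("top",),("side",)):
    f=minimize(cost,[*s,.3],args=(vs,),method="Nelder-Mead",options=dict(initial_simplex=[[*s,.3],[s[0]+.01,s[1],.3],[s[0],s[1]+.01,.3],[*s,.45]],maxiter=80))
    print(vs,f.x.round(4),f.fun)
    if len(vs)==2: q=f.x
out=[]
for n,(x0,y0) in(("top",(285,150)),("side",(225,215))):
    p=ps[n]; im=cv2.resize(p["pixels"][y0:y0+100,x0:x0+95,::-1],None,fx=4,fy=4,interpolation=cv2.INTER_CUBIC)
    R=rot(q[2])
    T=lambda X:[((np.array([proj(p,R@np.array(x)+[q[0],q[1],0]) for x in X])+.5-[x0,y0])*4).astype(np.int32)]
    for z,col in((0,(0,0,255)),(.074,(0,255,0))): cv2.polylines(im,T([[i*.043,j*.066,z] for i,j in((1,1),(1,-1),(-1,-1),(-1,1))]),True,col,1)
    cv2.polylines(im,[cv2.convexHull(T(cs)[0])],True,(255,0,0),1); out.append(im)
cv2.imwrite("pics/crop.png",np.hstack(out))
E
python3 fit.py
```

```text
top 13 1963 301 183 365 230
side 28 3155 232 225 296 304
('top', 'side') [ 0.5456 -0.2186  0.2611] 0.25977755310825235
('top',) [ 0.547  -0.2174  0.2816] 0.12230579445226893
('side',) [ 0.545  -0.2189  0.2135] 0.13448805195612315
```

View pics/crop.png

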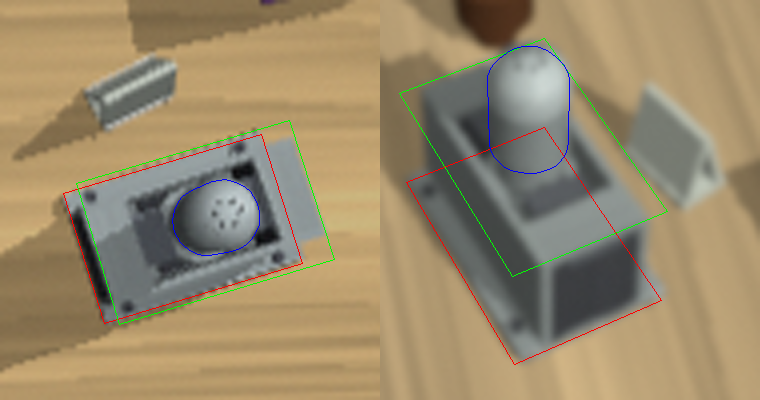

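The crop confirms the choice: the grey holder with the white tent beyond it, at crop pixel (130,95). The shaker outline fits at (0.5456, -0.2186). The screws put the yaw near 0.29. I'll hover above it with the fingers set to close along the holder's x.

```bash
python3 -m pendant '[0.938,-0.391,-0.02,0,0,-1,1, 0.938,-0.391,-0.02,0,0,-1,1, 0.938,-0.391,-0.02,0,0,-1,1, 0.938,-0.391,-0.02,0,0,-1,1, 0.938,-0.391,-0.02,0,0,-1,1, 0.938,-0.391,-0.02,0,0,-1,1, 0.938,-0.391,-0.02,0,0,-1,1, 0.938,-0.391,-0.02,0,0,-1,1, 0.938,-0.391,-0.02,0,0,-1,1, 0.938,-0.391,-0.02,0,0,-1,1, 0.938,-0.391,-0.02,0,0,-1,1, 0.938,-0.391,-0.02,0,0,-1,1]' 25
python3 - <<'E'
from h import *
p=vision.camera("wrist"); print(-np.array(p["R"]).T@p["t"],status.get_obs()["ee_pos"],status.get_obs()["eef_rot"])
c,s=np.cos(.29),np.sin(.29);R=np.array([[c,-s,0],[s,c,0],[0,0,1]]);im=p["pixels"][:,:,::-1].copy()
for hx,hy,z,col in((.043,.066,0,(0,0,255)),(.0255,.04,.074,(0,255,0)),(.02,.02,.128,(255,0,0))):
    uv=np.array([proj(p,R@[i*hx,j*hy,z]+[.5456,-.2186,0]) for i,j in((1,1),(1,-1),(-1,-1),(-1,1))]);cv2.polylines(im,[uv.astype(np.int32)],True,col,1)
cv2.imwrite("pics/w1.png",im)
E
```

```text
time_s: 2.1
ee_pos: [0.5465, -0.2176, 0.215]
eef_rot: [-3.141, -0.0, 1.84]
force: [-0.8, -0.2, -0.2]
grip_width: 0.0939
grip_force: 0.0
[ 0.5258489  -0.14239078  0.394296  ] [ 0.54569195 -0.21856884  0.21511323] [-3.14113845e+00 -2.61975220e-04  1.83585725e+00]
```

View pics/w1.png

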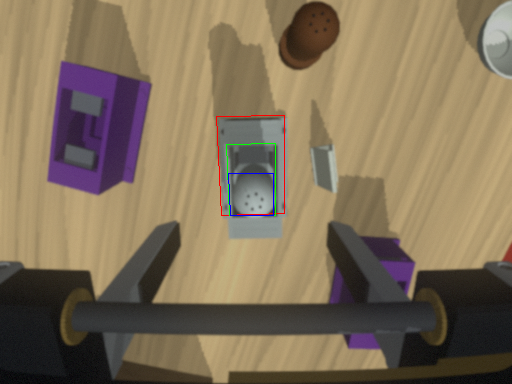

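The wrist view has the shaker dome at (254,195), centred on the projected neck, and the plate matches the projected outline at yaw 0.29. Descend and grip.

```bash
python3 -m pendant '[0,0,0.08,0,0,-0.016,1, 0,0,0.16,0,0,-0.016,1, 0,0,0.22,0,0,-0.016,1, 0,0,0.242,0,0,-0.016,1, 0,0,0.242,0,0,-0.016,1, 0,0,0.242,0,0,-0.016,-1, 0,0,0.242,0,0,-0.016,-1, 0,0,0.242,0,0,-0.016,-1, 0,0,0.242,0,0,-0.016,-1, 0,0,0.242,0,0,-0.016,-1, 0,0,0.242,0,0,-0.016,-1, 0,0,0.242,0,0,-0.016,-1]' 25
```

```text
time_s: 3.35
ee_pos: [0.5457, -0.2188, 0.0945]
eef_rot: [3.142, 0.0, 1.862]
force: [0.1, -0.4, 0.2]
grip_width: 0.0414
grip_force: 0.3
```

```bash
python3 -m pendant '[0,0,0,0,0,0,-1, 0,0,0,0,0,0,-1, 0,0,0,0,0,0,-1, 0.007,0,-0.001,0,-0.025,0,-1, 0.014,0,-0.0015,0,-0.05,0,-1, 0.021,0,-0.002,0,-0.076,0,-1, 0.021,0,-0.002,0,-0.076,0,-1]' 30
```

```text
time_s: 4.05
ee_pos: [0.5428, -0.2089, 0.0959]
eef_rot: [3.141, 0.122, 1.863]
force: [1.2, -6.4, -1.0]
grip_width: 0.0395
grip_force: 30.0
```

```bash
python3 -m pendant '[0.004,0,-0.001,0,-0.014,0,-1, 0.0075,0,-0.0015,0,-0.027,0,-1, 0.0075,0,-0.0015,0,-0.027,0,-1]'
```

```text
time_s: 4.35
ee_pos: [0.5419, -0.2058, 0.0964]
eef_rot: [3.141, 0.164, 1.862]
force: [0.8, -6.7, 2.0]
grip_width: 0.0397
grip_force: 30.0
```

```bash
python3 -m pendant '[0.002,0,-0.0005,0,-0.006,0,-1, 0.004,0,-0.001,0,-0.013,0,-1, 0.004,0,-0.001,0,-0.013,0,-1]'
```

```text
time_s: 4.65
ee_pos: [0.5414, -0.2043, 0.0967]
eef_rot: [3.141, 0.185, 1.862]
force: [2.1, -9.3, 1.3]
grip_width: 0.0396
grip_force: 30.0
```

```bash
python3 -m pendant '[-0.007,0,0.0025,0,0.03,0,-1, -0.0145,0,0.005,0,0.059,0,-1, -0.022,0,0.0075,0,0.089,0,-1, -0.029,0,0.0095,0,0.118,0,-1, -0.029,0,0.0095,0,0.118,0,-1]'
```

```text
time_s: 5.15
ee_pos: [0.5457, -0.2185, 0.0944]
eef_rot: [3.14, -0.005, 1.86]
force: [-0.7, 1.9, 8.0]
grip_width: 0.0398
grip_force: 30.0
```

```bash
python3 -m pendant '[-0.007,0,-0.0015,0,0.025,0,-1, -0.014,0,-0.002,0,0.05,0,-1, -0.021,0,-0.003,0,0.076,0,-1, -0.028,0,-0.0035,0,0.104,0,-1, -0.031,0,-0.004,0,0.118,0,-1, -0.031,0,-0.004,0,0.118,0,-1]'
```

```text
time_s: 5.75
ee_pos: [0.5495, -0.2317, 0.0955]
eef_rot: [-3.141, -0.192, 1.861]
force: [-0.7, 6.1, 2.3]
grip_width: 0.0395
grip_force: 30.0
```

```bash
python3 -m pendant '[-0.003,0,-0.0005,0,0,0,-1, -0.004,0,-0.001,0,0,0,-1, -0.004,0,-0.001,0,0,0,-1]'
```

```text
time_s: 6.05
ee_pos: [0.5498, -0.2323, 0.0955]
eef_rot: [-3.14, -0.193, 1.862]
force: [-2.9, 11.4, 2.3]
grip_width: 0.0395
grip_force: 30.0
```

```bash
python3 -m pendant '[-0.002,0,-0.0005,0,0.004,0,-1, -0.004,0,-0.0015,0,0.008,0,-1, -0.004,0,-0.0015,0,0.008,0,-1]'
```

```text
time_s: 6.35
ee_pos: [0.5501, -0.2334, 0.0955]
eef_rot: [-3.14, -0.208, 1.863]
force: [-4.8, 17.4, 2.9]
grip_width: 0.0392
grip_force: 30.0
```

```bash
python3 -m pendant '[0.0095,0,0.003,0,-0.031,0,-1, 0.019,0,0.006,0,-0.063,0,-1, 0.0285,0,0.009,0,-0.094,0,-1, 0.038,0,0.0115,0,-0.126,0,-1, 0.038,0,0.0115,0,-0.126,0,-1]'; python3 -m pendant '[0.007,0,-0.001,0,-0.025,0,-1, 0.014,0,-0.0015,0,-0.05,0,-1, 0.021,0,-0.002,0,-0.076,0,-1, 0.028,0,-0.003,0,-0.1,0,-1, 0.034,0,-0.0035,0,-0.115,0,-1, 0.034,0,-0.0035,0,-0.115,0,-1]'
```

```text
time_s: 6.85
ee_pos: [0.5451, -0.2165, 0.0945]
eef_rot: [-3.141, -0.002, 1.863]
force: [2.2, -2.8, -4.4]
grip_width: 0.0395
grip_force: 30.0
time_s: 7.45
ee_pos: [0.5408, -0.2025, 0.0963]
eef_rot: [3.141, 0.18, 1.862]
force: [4.8, -10.8, -5.8]
grip_width: 0.0397
grip_force: 30.0
```

```bash
python3 -m pendant '[0.002,0,-0.0005,0,-0.004,0,-1, 0.004,0,-0.0015,0,-0.008,0,-1, 0.004,0,-0.0015,0,-0.008,0,-1]'
```

```text
time_s: 7.75
ee_pos: [0.5405, -0.2018, 0.0964]
eef_rot: [3.141, 0.193, 1.861]
force: [10.6, -19.4, -14.0]
grip_width: 0.0397
grip_force: 30.0
```

```bash
python3 -m pendant '[-0.01,0,0.0028,0,0.031,0,-1, -0.02,0,0.0055,0,0.062,0,-1, -0.03,0,0.0085,0,0.093,0,-1, -0.04,0,0.011,0,0.123,0,-1, -0.04,0,0.011,0,0.123,0,-1, -0.04,0,0.011,0,0.123,0,-1]'
```

```text
time_s: 8.35
ee_pos: [0.5457, -0.2191, 0.0946]
eef_rot: [-3.141, -0.004, 1.861]
force: [1.6, 2.9, -1.9]
grip_width: 0.0402
grip_force: 30.0
```

```bash
python3 -m pendant '[0,0,-0.006,0,0,0,-1, 0,0,-0.012,0,0,0,-1, 0,0,-0.018,0,0,0,-1, 0,0,-0.024,0,0,0,-1, 0,0,-0.024,0,0,0,-1]' 40
```

```text
time_s: 8.85
ee_pos: [0.5459, -0.2194, 0.1078]
eef_rot: [3.141, -0.002, 1.862]
force: [1.9, 1.9, -2.5]
grip_width: 0.0393
grip_force: 40.0
```

```bash
python3 -m pendant '[0,0,-0.02,0,0,0,-1, 0,0,-0.05,0,0,0,-1, 0,0,-0.08,0,0,0,-1, 0,0,-0.11,0,0,0,-1, 0,0,-0.14,0,0,0,-1, 0,0,-0.155,0,0,0,-1, 0,0,-0.16,0,0,0,-1, 0,0,-0.16,0,0,0,-1, 0,0,-0.16,0,0,0,-1, 0,0,-0.16,0,0,0,-1, 0,0,-0.16,0,0,0,-1]'
python3 - <<'E'
from h import *
p=vision.camera("side"); im=p["pixels"][150:330,180:340,::-1].copy()
im=cv2.resize(im,None,fx=3.3,fy=3.3,interpolation=cv2.INTER_CUBIC)
a=np.linspace(0,6.28,40)
for z,r,c in((.1,.014,(0,0,255)),(.13,.024,(0,255,0))):
    uv=np.array([proj(p,[.5459+r*np.cos(q),-.2194+r*np.sin(q),z]) for q in a]);cv2.polylines(im,[((uv+.5-[180,150])*3.3).astype(np.int32)],True,c,1)
cv2.imwrite("pics/end.png",im)
E
```

```text
time_s: 9.95
ee_pos: [0.5457, -0.2193, 0.1866]
eef_rot: [-3.141, -0.004, 1.862]
force: [-0.4, 0.2, -1.9]
grip_width: 0.0396
grip_force: 40.0
```

View pics/end.png

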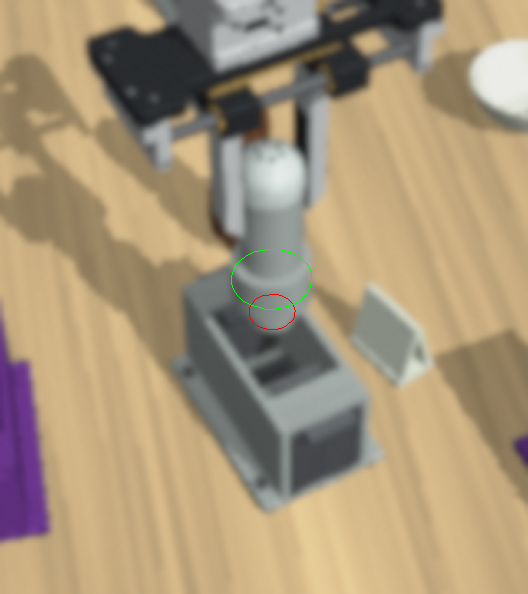

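The picture shows the shaker upright in the fingers. Its foot is at crop (272,312), matching the predicted height of about 0.10 m, roughly 25 mm above the holder top. The marker at (390,335) is untouched.

```bash
python3 -c "
from station import order; print(order.hand_in())"
```

```text
the job is handed in; nothing more can be done
None
```

The marked shaker's keepers were rocked out, and the job was handed in with it held upright and still, its foot about 25 mm above its holder; no verdict was returned.

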